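Latch the sample chamber shut

ROBOT

A 6-joint arm with a two-finger parallel gripper is mounted at the origin on a cart in front of the work surface, level with it; the furniture and walls round the work are solid. World frame = base frame: x ahead of the robot, y to its left, z up, the work surface at z = 0. Lengths are in m, angles in rad, forces in N, time in s.
With the tool pointing down it reaches from about 0.35 to 0.725 m from the base axis. Payload 6 kg.
Tool frame: the origin (TCP) lies midway between the tips of the shut fingers; the grasp point (between the pads) lies 19 mm behind it; z points along the fingers, y is the line along which they close (so a half turn about z gives the same grasp; the last joint's range is limited). The gripper opens to 85 mm and grips with 20 to 120 N. Pads are 22 mm wide; open, the fingers measure 114 mm over their backs; the gripper's body (76 mm by 85 mm) begins 54 mm behind the grasp point. The pads swing forward as they close: fully open they stand 13 mm farther back than shut.
Start: joints at [-0.959, 0.04, 0.085, 0, -1.615, -0.334], TCP at [0.165, -0.577, 0.231] pointing down, gripper open.
Joint ranges: [-2.56, 2.56], [-1.29, 2.01], [-1.08, 1.49], [-3.29, 1.98], [-2.81, -0.18], [-2.99, 2.99]. Speed limits (rad/s): [2.57, 2.57, 3.01, 3.14, 3.14, 3.14].

INTERFACE

Orientations are given as a 3x3 rotation matrix whose columns are the frame's x, y, z axes.
In Python, from workcell import manip, vision gives the robot as it stands.
- The arm moves only by the tool drive_tool, never from a script. Its argument "moves" is a list of rows, each a list of 3 entries, a list of its own where there are three numbers: the shift along the tool's x, y, z in cm, then the turn, a rotation vector about the tool's x, y, z in rad, then the opening in per cent of the stroke, from 0 (shut) to 100 (fully open). A call has 1 to 8 rows; each row shifts and turns the commanded pose from where the row before left it, along the tool's axes as they then stand; what a row does not reach is not made up. A row lasts 1/8 s, in which the tool goes at most 62.5 mm and 10.7 degrees, less where a joint would pass 70% of its speed; a pose out of reach is approached as far as the arm can. A call is refused whole if a number of a shift passes 6.25 or a number of a turn 0.188, either way. A call with a gripper value outside its range is refused whole. The fingers move at their own pace and stop on an object; "grip_force" is the grip in N (left out, the last holds). Time passes only in rows, so rows that do not move let the fingers close. It gives the time, the measured TCP pose, the force, the opening and the grip force at its end, in the units of the state.
- manip.observe(): the state, without advancing time (a new reading comes with each control period).
- vision.snapshot(name): name is "scene" or "top" or "wrist"; returns a dict with "pixels" (420x560x3 uint8, blue, green, red), "fov_y" (degrees; the focal length in pixels is half the picture's height over the tangent of half this angle, whatever the lens; pixels are square), "cx", "cy" (the principal point, pixels), "D" ([k1, k2, p1, p2, k3] as OpenCV has them; the pictures are not rectified), "rvec" (rotation vector, rad) and "tvec" (3), from world to camera coordinates, as OpenCV has them. Camera axes: x right, y down, z forward; pixel columns grow to the right and rows downward; lengths in m; the calibration is good to about 2 mm. A picture is of the moment at which its call begins. There is no depth.
- manip.sign_off(): hands the job in; it is judged then, once.
The state is a dict: "t": time; "q": joint angles; "joint_vel": joint speeds; "tau": joint torques, N m; "position": TCP position; "tcp_rot": TCP orientation; "wrist_force": force on the tool from outside, world axes, zero at the start; "ft_torque": the same for the moment, N m; "opening": finger opening in m; "finger_force": force on a finger pad.
Only numpy, scipy, OpenCV 4.12 (cv2) and the standard library are available. Lean on these libraries where they do the work, as an engineer would, in place of code of your own. Each camera call takes 0.05 s, during which the arm holds its last target. There are 200 camera calls.

TASK

Latch the white sample chamber: slide its cover gently up to the black rubber seal without squashing it, bring the latch's sprung wire loop down over the keeper hook and draw it back under the hook's nose so that it stays hooked when let go. Then swing the lever over until it is flat past dead centre, hold it firmly home with about 15 N for half a second (never above 25 N, which bends it), and let go. Leave the glassware and other loose things around it alone.

Things in the scene. Friction and masses are not known exactly. Their poses are not given: they have to be found in the camera images.
- chamber: White sample chamber on a 290 x 116 mm base plate, fixed where it stands; box and cover tops are 48 mm above the worktop. Origin: on the worktop below the lever's pivot. x runs along the box from latch to keeper (the latch pulls to -x), y across, z up. Fixed half: x -80 to 28 mm; its black rubber seal (about 20 N/mm) stands proud to x = 38 mm; beyond it the cover slides along x.
- cover (a joint): Opening of the sliding cover in m, along chamber +x. 0 hard end; 0.008 just touches the seal; below that the seal is squashed and pushes back. Starts 0.024 to 0.038 open; 2.5 N of friction, stays where left. The loop reaches the keeper only when this is under about 0.013. Latched it reads 0.001 to 0.005.
- cover_bar (a point): Centre of the aluminium push bar across the cover's far end: 12 mm thick along chamber x, 60 mm long across, 22 mm high, standing on the cover's top; its centre is 59 mm above the worktop. Moves with the cover; axes as the chamber's.
- keeper_mark (a point): Mark on the cover's top, 48 mm above the worktop, moves with the cover, axes as the chamber's. Where the keeper's catching face stands when the keeper is mid-slot. The keeper (steel hook, 18 mm wide across) is clamped within 1.5 mm of that along x, not measured. From its face a nose juts 5 mm to +x, 7.5 to 11 mm above the cover's top.
- loop_bar (a point): Middle of the wire loop's end bar, 5 mm thick, 28 mm long across, 70 mm from the pin the loop hangs on; the point's x axis points from pin to bar. To hook: bar down beyond the keeper's nose, then drawn to -x under it; its centre then is 2.5 mm beyond the keeper's face, 2.5 to 5 mm above the cover's top. A weak spring (under 1 N at the bar) lifts an unhooked loop.
- tab_center (a point): Centre of the black ribbed tab on the loop, to hold it by: 9 mm thick across (chamber y), 18 mm long, 30 mm high; 14 mm beyond the bar along the loop's x axis and 19 mm along its z axis. Axes of the loop: they tip with it, up to 0.8 rad at the start, about level once hooked. The tab can turn between the fingers.
- latch_pivot (a point): The lever's pivot, an axis along chamber y, 57 mm above the worktop; axes as the chamber's.
- lever_angle (a joint): Lever angle, rad. 0: flat, handle to chamber -x; grows as the handle is lifted up and over towards the keeper (range 0 to 2.3, starts 1.6 to 2.0). 0.05 N m of friction, stays where left. The loop's pin is 16 mm from the pivot on the handle's side. With the loop hooked, below about 0.9 to 1.1 rad the seal resists with up to 5 to 14 N at the handle; past about 0.1 rad it helps. 0 is a hard stop.
- press_point (a point): On the outer face of the lever's handle, 48 mm from the pivot; its z axis is that face's outward normal (up when flat, towards the keeper when upright), so push against z. The handle is 26 mm wide, 5 mm thick, ends 69 mm from the pivot, and is bent a little at its root, so that its true face lies up to 3 mm above or below this point along z, not measured: feel for it.
- lever: The steel lever (and the loop it carries); its origin is at the pivot, its -x points along the handle.
- beaker: Loose glass beaker, 76 mm wide, 95 mm high; leave alone. Origin at its underside.
- vial: Loose black plastic vial, 31 mm wide, 49 mm high; leave alone. Origin at its underside.
- petri: Loose clear petri dish, 55 mm wide, 14 mm high; leave alone. Origin at its underside.
- spare_stopper: Loose red rubber stopper, 36 mm wide, 30 mm high; leave alone. Origin at its underside.

How it is judged:
By the outcome, as a careful person would: the job done as asked, in the order asked, and still so for the second after the job is handed in, with the robot touching nothing.
It also fails if it takes over 72 s, if anything falls off the work surface, if the arm or the gripper's body presses on something with over 40 N, if the wrist force passes 120 N, or if a joint passes its speed limit or range.

## Working session

There is one attempt and no reset: what is moved stays moved. The work goes in short steps, Python scripts to look and compute and a tool call to move; the robot and the scene stay as the last step left them, time stands still between calls to the robot, and variables do not carry over. Pictures are saved under pics/ and viewed, at most 10 in all, crops included, and the job is handed in when it is done.

Besides the shell and the picture viewer there is one more tool, called after ">>>" as a command line: name --argument value ..., lists and objects as JSON in quotes. drive_tool: Moves the arm, as the interface text tells. Its arguments: {"type":"object","properties":{"moves":{"type":"array"},"grip_force":{"type":"number"}},"required":["moves"]}

```bash
mkdir -p pics; cat > h.py <<'E'
import numpy as np, cv2
from workcell import manip, vision
def snap(name,f):
    s=vision.snapshot(name); cv2.imwrite('pics/'+f+'.png',s['pixels'])
    np.save('pics/'+f+'.npy',{k:v for k,v in s.items() if k!='pixels'},allow_pickle=True); return s
def cam(f): return np.load('pics/'+f+'.npy',allow_pickle=True).item()
def K(s,h=420):
    fl=h/2/np.tan(np.radians(s['fov_y'])/2); return np.array([[fl,0,s['cx']],[0,fl,s['cy']],[0,0,1.]])
def ray(s,u,v):
    n=cv2.undistortPoints(np.array([[[u,v]]],float),K(s),np.array(s['D'],float)).ravel()
    R=cv2.Rodrigues(np.array(s['rvec'],float))[0]; c=-R.T@np.array(s['tvec'],float).ravel()
    return c,R.T@np.array([n[0],n[1],1.])
def atz(s,u,v,z):
    c,d=ray(s,u,v); return c+d*(z-c[2])/d[2]
def proj(s,P):
    return cv2.projectPoints(np.atleast_2d(np.array(P,float)),np.array(s['rvec'],float),np.array(s['tvec'],float),K(s),np.array(s['D'],float))[0].reshape(-1,2)
def tri(obs):
    A=np.zeros((3,3));b=np.zeros(3)
    for s,u,v in obs:
        c,d=ray(s,u,v);d/=np.linalg.norm(d);M=np.eye(3)-np.outer(d,d);A+=M;b+=M@c
    return np.linalg.solve(A,b)
E
python3 - <<'E'
from h import *
a=snap('scene','s1');b=snap('top','t1')
for n,s in(('s',a),('t',b)):
    R=cv2.Rodrigues(np.array(s['rvec'],float))[0];print(n,s['fov_y'],-R.T@np.array(s['tvec']).ravel(),R[2],s['D'])
o=manip.observe();print(o)
E
```

```text
s 44.39603706756199 [0.0020976  0.46213812 0.96442361] [ 0.49920904 -0.34357242 -0.79545479] [-0.09855266  0.          0.          0.          0.        ]
t 52.148922369380784 [0.4792727  0.06623031 1.04451137] [ 0.06912454 -0.01349811 -0.99751672] [0.02792195 0.         0.         0.         0.        ]
{'t': 0.1, 'q': array([-9.59330678e-01,  4.08064367e-02,  8.39030770e-02, -4.04515170e-04,
       -1.61550643e+00, -3.33684426e-01]), 'joint_vel': array([-0.00144026, -0.00180101,  0.00251144,  0.00113983,  0.00325946,
        0.00074924]), 'tau': array([-4.66867423e-03, -3.69347370e+01,  3.48280585e+01,  6.95177168e+00,
       -4.53631568e-03,  2.10358877e-05]), 'position': array([ 0.16451243, -0.57669782,  0.23034429]), 'tcp_rot': array([[-9.61661331e-01, -2.74239183e-01, -5.95348061e-04],
       [-2.74239790e-01,  9.61660088e-01,  1.55310195e-03],
       [ 1.46601059e-04,  1.65682622e-03, -9.99998617e-01]]), 'wrist_force': array([-0.29414616,  0.32814483, -0.20188831]), 'ft_torque': array([-0.04164352,  0.04364834,  0.01750244]), 'finger_force': 0.0, 'opening': 0.08526859575391382}
```

View pics/s1.png

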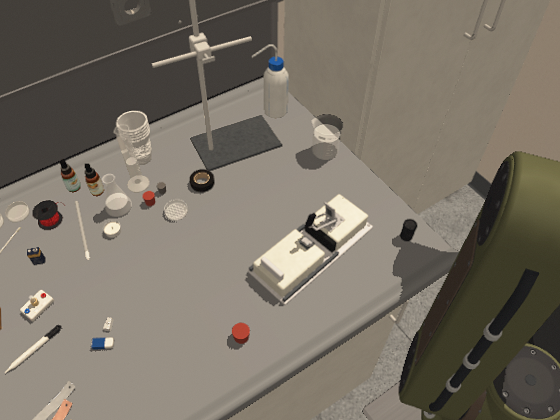

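View pics/t1.png

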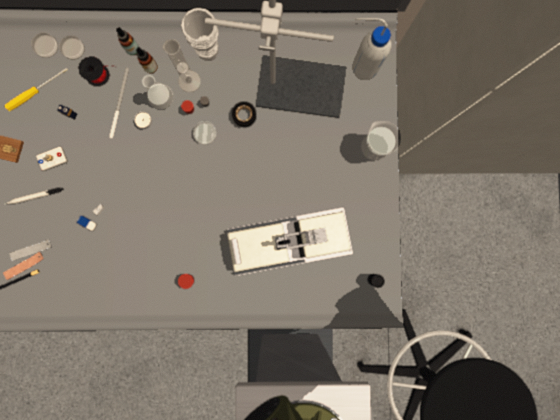

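The scene view shows the chamber at about (310,245), with the latch half to the upper right and the push bar at the lower left. In the top view it spans (228..352, 210..272). I'll enlarge both.

```bash
python3 - <<'E'
from h import *
a=cv2.imread('pics/s1.png')[185:305,240:380];b=cv2.imread('pics/t1.png')[195:285,215:365]
a=cv2.resize(a,None,fx=4,fy=4,interpolation=3)[:, :560];b=cv2.resize(b,None,fx=5,fy=5,interpolation=3)
cv2.imwrite('pics/c1.png',a);cv2.imwrite('pics/c2.png',b)
E
```

```text
(no output)
```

View pics/c2.png

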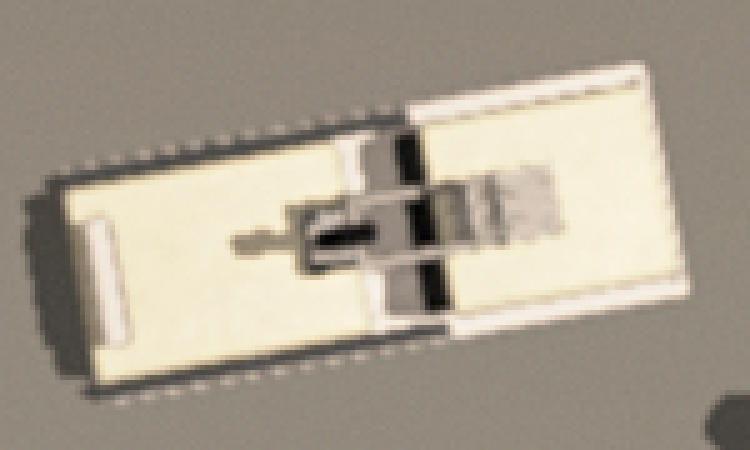

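View pics/c1.png

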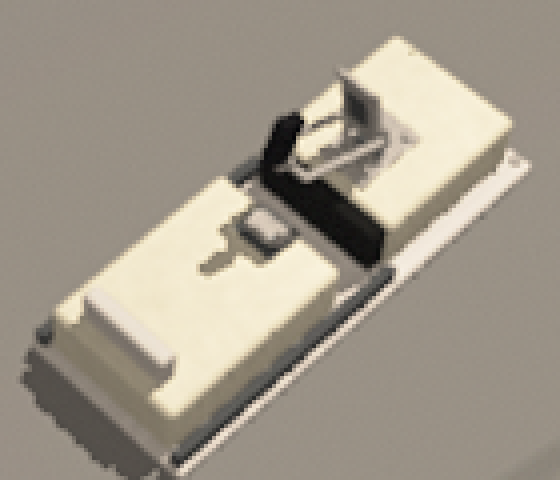

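```bash
python3 - <<'E'
from h import *
from scipy.optimize import least_squares
s=cam('s1');t=cam('t1')
T=lambda x,y:(t,215+x/5-.4,195+y/5-.4); S=lambda x,y:(s,240+x/4-.4,185+y/4-.4)
for n,p,z in [('bar top c',T(104,282),.070),('barS',S(130,320),.070),('cover UL',T(66,188),.048),('cover LL',T(97,382),.048),('covS L',S(58,310),.048),('covS near',S(165,410),.048),('covS right',S(335,275),.048),('fix seal U',T(425,130),.048),('fix seal L',T(455,305),.048),('fixU',T(640,85),.048),('fixL',T(682,290),.048),('fixS far',S(395,38),.048),('fixS right',S(512,122),.048),('tabtip',S(290,115),.09)]:
    print(n,atz(*p,z).round(4))
# tab: triangulate: tab black in top approx center (342,235); scene (283,140)
print('tab',tri([T(342,235),S(283,143)]))
print('handle top',tri([T(450,212),S(360,85)]))
E
```

```text
bar top c [0.4658 0.1544 0.07  ]
barS [0.4679 0.1524 0.07  ]
cover UL [0.5089 0.1741 0.048 ]
cover LL [0.4196 0.1594 0.048 ]
covS L [0.5055 0.1728 0.048 ]
covS near [0.4247 0.1598 0.048 ]
covS right [0.4421 0.0385 0.048 ]
fix seal U [0.5354 0.0075 0.048 ]
fix seal L [ 0.4542 -0.0058  0.048 ]
fixU [ 0.5561 -0.093   0.048 ]
fixL [ 0.4608 -0.1111  0.048 ]
fixS far [ 0.5539 -0.0899  0.048 ]
fixS right [ 0.4686 -0.1069  0.048 ]
tabtip [0.5175 0.016  0.09  ]
tab [0.48570144 0.04729278 0.12329898]
handle top [ 0.49256457 -0.00174223  0.13011716]
```

```bash
cat >> h.py <<'E'
from scipy.spatial.transform import Rotation as Ro
def Rt(yaw):  # tool x=-u, y=v, z down ; yaw = chamber yaw
    c,s=np.cos(yaw),np.sin(yaw); return np.array([[-c,-s,0],[-s,c,0],[0,0,-1.]])
def plan(p1,R1,n,p0=None,R0=None):
    o=manip.observe(); p0=o['position'] if p0 is None else p0; R0=o['tcp_rot'] if R0 is None else R0
    w=Ro.from_matrix(R0.T@R1).as_rotvec(); 
    for i in range(n):
        R=R0@Ro.from_rotvec(w*i/n).as_matrix(); d=R.T@((np.array(p1)-p0)/n)*100
        print([d.round(2).tolist(),(w/n).round(3).tolist()])
def st():
    o=manip.observe();print(round(o['t'],2),o['position'].round(4),o['tcp_rot'].round(3).tolist(),o['wrist_force'].round(2),o['opening'])
E
python3 - <<'E'
from h import *
plan([.47,.06,.30],Rt(np.radians(99.9)),13)
E
```

```text
[[-3.6, 4.07, -0.53], [0.0, 0.0, -0.113]]
[[-4.04, 3.64, -0.53], [0.0, 0.0, -0.113]]
[[-4.42, 3.16, -0.53], [0.0, 0.0, -0.113]]
[[-4.75, 2.64, -0.53], [0.0, 0.0, -0.113]]
[[-5.01, 2.09, -0.53], [0.0, 0.0, -0.113]]
[[-5.22, 1.51, -0.53], [0.0, 0.0, -0.113]]
[[-5.35, 0.91, -0.53], [0.0, 0.0, -0.113]]
[[-5.42, 0.31, -0.53], [0.0, 0.0, -0.113]]
[[-5.42, -0.31, -0.53], [0.0, 0.0, -0.113]]
[[-5.35, -0.91, -0.54], [0.0, 0.0, -0.113]]
[[-5.22, -1.51, -0.54], [0.0, 0.0, -0.113]]
[[-5.01, -2.09, -0.54], [0.0, 0.0, -0.113]]
[[-4.75, -2.64, -0.54], [0.0, 0.0, -0.113]]
```

>>> drive_tool --moves '[[[-3.6,4.07,-0.53],[0,0,-0.113],0],[[-4.04,3.64,-0.53],[0,0,-0.113],0],[[-4.42,3.16,-0.53],[0,0,-0.113],0],[[-4.75,2.64,-0.53],[0,0,-0.113],0],[[-5.0,2.09,-0.53],[0,0,-0.113],0],[[-5.22,1.51,-0.53],[0,0,-0.113],0],[[-5.35,0.91,-0.53],[0,0,-0.113],0],[[-5.42,0.31,-0.53],[0,0,-0.113],0]]' --grip_force 20

```text
t: 1.1
position: [0.3523, -0.1833, 0.2737]
tcp_rot: [[-0.376, -0.927, 0.0], [-0.927, 0.376, 0.0], [-0.0, -0.0, -1.0]]
wrist_force: [0.5, 0.5, 0.2]
opening: -0.0
finger_force: 0.0
```

>>> drive_tool --moves '[[[-5.42,-0.31,-0.53],[0,0,-0.113],0],[[-5.35,-0.91,-0.54],[0,0,-0.113],0],[[-5.22,-1.51,-0.54],[0,0,-0.113],0],[[-5.0,-2.09,-0.54],[0,0,-0.113],0],[[-4.75,-2.64,-0.54],[0,0,-0.113],0],[[0,0,0],[0,0,0],0]]'

```text
t: 1.85
position: [0.4694, 0.0627, 0.299]
tcp_rot: [[0.18, -0.984, -0.003], [-0.984, -0.18, -0.001], [0.0, 0.003, -1.0]]
wrist_force: [-0.1, 0.1, 0.5]
opening: -0.0001
finger_force: 0.0
```

```bash
python3 - <<'E'
from h import *
st();a=snap('wrist','w1');R=cv2.Rodrigues(np.array(a['rvec'],float))[0];c=-R.T@np.array(a['tvec']).ravel();print(a['fov_y'],c,R[2])
E
```

```text
1.85 [0.4694 0.0627 0.299 ] [[0.18, -0.984, -0.003], [-0.984, -0.18, -0.001], [0.0, 0.003, -1.0]] [-0.11  0.13  0.49] -0.0001453709330305945
60.35473588639134 [ 0.48271111 -0.00607304  0.44118461] [-0.0531158   0.27027969 -0.96131556]
```

View pics/w1.png

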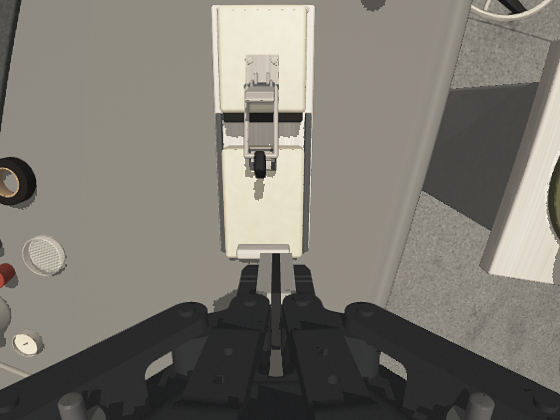

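The wrist view shows the chamber upright, columns 213–314. The seal is at rows 112–122, the cover begins at about row 148, the push bar is at rows 245–258, and the tab is at about (260,165). I'll measure the edges numerically.

```bash
python3 - <<'E'
from h import *
w=cam('w1');g=cv2.cvtColor(cv2.imread('pics/w1.png'),6).astype(int)
for c in (232,238,294,298): print(c,' '.join(str(x) for x in g[105:155,c]))
print('bar',' '.join(str(x) for x in g[232:275,240]))
print('far',' '.join(str(x) for x in g[0:20,240]))
for r in (60,90,180,220): print(r,g[r,208:236],g[r,292:320])
for n,u,v,z in [('fix outer L',220,12,.048),('outer R',307,12,.048)]: print(n,atz(w,u,v,z))
im=cv2.resize(cv2.imread('pics/w1.png')[45:190,215:315],None,fx=4,fy=4,interpolation=3);cv2.imwrite('pics/c3.png',im)
E
```

```text
232 228 228 227 226 213 187 163 120 33 40 42 40 43 43 40 35 29 89 130 140 137 138 138 138 137 137 138 137 138 138 135 129 220 228 225 225 224 224 225 228 181 156 161 178 219 226 225 225 226 227
238 224 225 226 223 211 186 162 118 33 39 41 40 41 42 42 39 26 89 130 138 136 136 136 136 137 137 137 136 137 136 132 209 218 226 226 225 225 225 226 230 181 157 163 179 221 229 229 229 229 228
294 226 226 227 223 211 186 162 110 31 41 41 41 43 42 44 39 27 95 134 142 140 138 138 138 139 138 139 137 137 137 135 128 226 228 226 225 225 225 226 229 183 162 163 180 224 230 229 228 229 229
298 226 226 226 223 210 185 161 112 35 40 41 41 41 42 43 36 28 94 133 138 138 136 136 136 134 136 135 134 132 128 223 228 226 225 225 226 225 225 226 228 181 161 162 183 223 229 229 228 228 229
bar 221 220 219 220 220 221 220 222 222 222 224 221 143 149 155 157 158 178 217 221 223 220 216 217 216 214 167 86 79 99 145 142 141 142 140 141 142 143 144 144 146 141 124
far 140 139 140 138 133 215 229 229 231 233 233 233 232 232 233 232 232 232 231 232
60 [140 140 139 140 127 195 231 228 231 233 132 197 215 224 231 230
[... 262 characters left out ...]
 228 228 227 227 227] [227 227 227 226 226 226 226 227 227 226 217 209 192 163 215 234 232 231
 232 228 193 155 138 140 140 140 141 140]
180 [140 140 140 140 141 141 140 141 140 161 109  88  89  89 116 189 211 220
 226 226 226 226 226 226 226 225 226 226] [227 227 226 226 225 226 226 226 223 216 209 169  78  91  90  91  94  83
 219 131 141 140 141 140 140 140 141 141]
220 [140 139 140 141 140 141 140 140 141 141 131 141 101  90  90  87 169 198
 211 221 223 223 223 223 222 222 222 222] [223 223 222 222 222 221 221 221 214 205 180  77  90  90  91  94  78 214
 130 140 140 141 140 140 141 141 141 141]
fix outer L [ 0.55271742 -0.08727315  0.048     ]
outer R [ 0.46680221 -0.10277635  0.048     ]
```

View pics/c3.png

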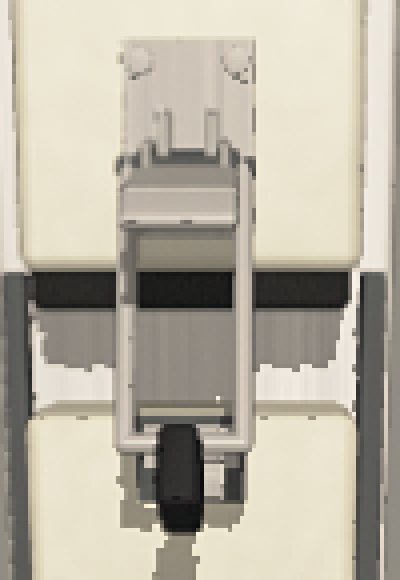

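```bash
python3 - <<'E'
from h import *
w=cam('w1')
A=[('outer',263,9,.044),('wall',263,112.6,.045),('sealfront',263,121.6,.045),('coverface',263,147,.047),('bar near bot',263,243.6,.048),('bar near top',263,249.2,.070),('bar far top',263,257.8,.070)]
P={n:atz(w,u,v,z) for n,u,v,z in A}
# direction from sides: box edges mid points
l1=atz(w,218.5,60,.046);r1=atz(w,305.5,60,.046);l2=atz(w,223.5,220,.046);r2=atz(w,302.5,220,.046)
m1=(l1+r1)/2;m2=(l2+r2)/2;d=m2-m1;yaw=np.arctan2(d[1],d[0]);print('yaw',np.degrees(yaw),'widths',np.linalg.norm(l1-r1),np.linalg.norm(l2-r2),m1,m2)
bl=atz(w,236,255,.07);br=atz(w,290,255,.07);print('bar ends',bl,br)
b1=atz(w,212.3,60,.0);b2=atz(w,313.3,60,0);print(b1,b2)
u=np.array([np.cos(yaw),np.sin(yaw)]);v=np.array([-u[1],u[0]])
o=m1[:2]+u*(0.028-(P['wall'][:2]-m1[:2])@u-0);
print('origin',o)
for n in P: print(n,((P[n][:2]-o)@u*1000).round(1))
s=cam('s1');t=cam('t1')
for z in (0,.048): print(proj(t,[[*(o+u*x),z] for x in (-.08,0,.028)]))
E
```

```text
yaw 100.21124269949966 widths 0.08986751062094908 0.09086198617714775 [ 0.50333742 -0.04930911  0.046     ] [0.47261167 0.12126535 0.046     ]
bar ends [0.49581781 0.15919471 0.07      ] [0.43671892 0.14844657 0.07      ]
[ 0.56218202 -0.0442166   0.        ] [ 0.44752113 -0.06493398  0.        ]
origin [ 0.50785075 -0.07436495]
outer -24.2
wall 78.9
sealfront 88.4
coverface 115.3
bar near bot 227.0
bar near top 225.0
bar far top 235.3
[[364.30298905 226.97386593]
 [332.11513363 232.88766077]
 [320.83245258 234.96269064]]
[[368.61659707 226.11760424]
 [334.88558184 232.31381434]
 [323.06191033 234.48804981]]
```

```bash
cat >> h.py <<'E'
YAW=np.radians(100.2)
U=np.array([np.cos(YAW),np.sin(YAW),0]);V=np.array([-U[1],U[0],0])
E
python3 - <<'E'
from h import *
w=cam('w1');s=cam('s1');t=cam('t1')
wall=atz(w,263,112.6,.045);m1=(atz(w,218.5,60,.046)+atz(w,305.5,60,.046))/2;m2=(atz(w,223.5,220,.046)+atz(w,302.5,220,.046))/2
m=(m1+m2)/2
o=m+U*((wall-m)@U-.028);o[2]=0
bar=(atz(w,236,255,.07)+atz(w,290,255,.07))/2
print('o',o,'bar y',(bar-o)@V,'bar x',(bar-o)@U)
# lever: handle tip / pivot pixel checks
C=lambda x,y,z:o+U*x+V*y+np.array([0,0,z])
print('pivot px wrist',proj(w,[C(0,0,.057),C(0,16e-3,.057)]))
# loop bar & tab triangulation: wrist crop c3 px/4+offset; scene crop
W=lambda x,y:(w,215+x/4-.4,45+y/4-.4);S=lambda x,y:(s,240+x/4-.4,185+y/4-.4)
for n,a,b in [('bar R end',W(250,445),S(300,175)),('tab top end',W(182,515),S(292,120))]:
    p=tri([a,b]);print(n,(p-o)@U,(p-o)@V,p[2])
# on plane y=0: intersect rays
def ony(ob,y=0):
    c,d=ray(*ob);k=(y-(c-o)@V)/(d@V) if abs(d@V)>1e-3 else np.nan;p=c+k*d;return ((p-o)@U*1000).round(1),(p[2]*1000).round(1)
for n,b,y in [('tab bot',S(278,175),-.0),('tab top',S(290,112),0),('handle tip L',S(337,70),.013),('handle tip R',S(380,97),-.013),('loop bar Lnear',S(295,178),-.014)]: print(n,ony(b,y))
# wrist constraints: x at given z
for n,a in [('loopbar',W(182,440)),('tab low-end',W(182,530)),('tab up-end',W(182,425)),('handle tip',W(180,222)),('handle other',W(180,185))]:
    for z in (.05,.08,.1,.12): print(n,z,((atz(*a,z)-o)@U*1000).round(1),end=' ')
    print()
E
```

```text
o [ 0.49881229 -0.02425555  0.        ] bar y 0.0004950136060900764 bar x 0.1810248387704214
pivot px wrist [[261.76397754  84.715384  ]
 [277.49813596  84.74781922]]
bar R end 0.0677555148661433 0.01349048276964545 0.10285220356980038
tab top end 0.07367524997081693 0.0032290170348740124 0.14733248632967322
tab bot (np.float64(72.9), np.float64(95.3))
tab top (np.float64(68.2), np.float64(144.8))
handle tip L (np.float64(50.8), np.float64(175.2))
handle tip R (np.float64(-26.2), np.float64(62.1))
loop bar Lnear (np.float64(40.7), np.float64(48.0))
loopbar 0.05 72.3 loopbar 0.08 68.3 loopbar 0.1 65.7 loopbar 0.12 63.0 
tab low-end 0.05 97.0 tab low-end 0.08 91.2 tab low-end 0.1 87.3 tab low-end 0.12 83.4 
tab up-end 0.05 68.2 tab up-end 0.08 64.6 tab up-end 0.1 62.1 tab up-end 0.12 59.7 
handle tip 0.05 15.1 handle tip 0.08 15.6 handle tip 0.1 15.8 handle tip 0.12 16.1 
handle other 0.05 5.8 handle other 0.08 6.9 handle other 0.1 7.7 handle other 0.12 8.5
```

>>> drive_tool --moves '[[[-4,-0.5,0],[0,0,0],0],[[-4,-0.5,0],[0,0,0],0],[[-3.63,-0.35,2],[0,0,0],0],[[0,0,6],[0,0,0],0],[[0,0,6],[0,0,0],0],[[0,0,6],[0,0,0],0],[[0,0,4.1],[0,0,0],0],[[0,0,0],[0,0,0],0]]'

```text
t: 2.9
position: [0.46, 0.1746, 0.0567]
tcp_rot: [[0.173, -0.985, -0.005], [-0.985, -0.173, -0.004], [0.003, 0.006, -1.0]]
wrist_force: [0.0, 0.5, 1.2]
opening: -0.0002
finger_force: 0.0
```

```bash
cat >> h.py <<'E'
O=np.array([0.4988,-0.0243,0])
def ch(p): d=np.array(p)-O; return np.array([d@U,d@V,d[2]])*1000
def cst():
    o=manip.observe();f=o['wrist_force'];print('t',round(o['t'],2),'ch mm',ch(o['position']).round(2),'F',np.array([f@U,f@V,f[2]]).round(2),'open',round(o['opening'],4))
E
python3 -c "
from h import *
cst();s=snap('wrist','w2');g=cv2.cvtColor(s['pixels'],6);print(g[100:420:1,300])
print(proj(s,[O+U*.064+[0,0,.047]]))"
```

```text
t 2.9 ch mm [202.64   2.99  56.67] F [ 0.52 -0.13  1.24] open -0.0002
[202 200 200 200 201 201 201 202 204 203 203 203 203 203 205 204 205 204
 204 203 204 203 202 202 201 200 201 200 201 200 200 199 201 202 202 201
 202 200 200 200 201 199 199 200 200 200 202 201 201 202 202 202 201 202
 201 203 202 202 202 202 201 201 201 201 200 200 199 199 199 199 199 199
 200 198 198 198 197 197 198 198 197 198 196 195 196 196 195 196 196 195
 194 194 194 194 193 192 193 192 193 193 192 192 191 194 193 194 193 142
 128 133 135 134 136 137 132 138 139 136 138 152 163 176 191 191 193 193
 195 196 195 195 194 192 191 189 188 188 187 187 187 185 185 184 183 181
 164 151 136 111  69  72  74  73  72  74  72  74  73  71  84 126 123 123
 121 118  92  28  33  34  36  35  34  33  35  35  34  41  49  41  35  34
  46  53  35  35  34  33  37  34  34  36  34  35  30  29  33  35  34  36
  36  36  34  35  45  47  47  47  40  35  34  33  35  35  35  34  37  35
  35  34  36  34  34  35  26  25  26  27  28  28  24  27  33  35  36  34
  33  35  35  35  35  36  34  34  36  35  35  37  34  33  37  36  34  37
  34  36  33  37  34  35  36  36  36  35  35  34  31  32  32  29  26  26
  25  25  26  26  26  27  25  25  27  27  24  28  25  24  26  29  29  30
  32  30  34  32  37  35  36  37  35  28  26  26  28  27  27  24  26  27
  23  27  28  24  27  28  27  25  26  26  28  25  28  26]
[[266.58787154 -78.87457983]]
```

```bash
python3 -c "
from h import *
s=cam('w2')
for r,z in ((207,.048),(220.5,.07),(238.5,.07)): print(ch(atz(s,300,r,z)))
"
```

```text
[175.20003045  13.57920221  48.        ]
[174.30290725  11.99866475  70.        ]
[181.50438318  12.11004843  70.        ]
```

>>> drive_tool --moves '[[[0.3,-0.15,0],[0,0,0],0],[[0.3,-0.15,0],[0,0,0],0],[[0.3,0,0],[0,0,0],0],[[0.3,0,0],[0,0,0],0],[[0.3,0,0],[0,0,0],0],[[0.3,0,0],[0,0,0],0],[[0.2,0,0],[0,0,0],0],[[0,0,0],[0,0,0],0]]'

```text
t: 3.95
position: [0.4681, 0.1573, 0.0594]
tcp_rot: [[0.175, -0.985, -0.001], [-0.985, -0.175, -0.001], [0.0, 0.001, -1.0]]
wrist_force: [0.6, 1.3, 0.6]
opening: 0.0
finger_force: 0.7
```

```bash
python3 -c "
from h import *
cst();s=snap('wrist','w3');g=cv2.cvtColor(s['pixels'],6);print(g[195:260,300])
r=195+np.argmax(np.abs(np.diff(g[195:235,300].astype(int))))+1;print(r,ch(atz(s,300,r,.048)))"
```

```text
t 3.95 ch mm [184.14  -1.93  59.36] F [ 1.19 -0.83  0.62] open 0.0
[195 195 193 194 193 193 192 192 192 192 192 192 192 193 192 193 192 194
 193 193 195 175 125 131 136 134 135 136 135 133 138 140 135 136 152 162
 175 190 190 192 193 194 195 196 194 193 192 189 188 187 188 187 186 185
 184 183 184 183 170 154 141 116  69  72  72]
217 [162.08648026   8.84506233  48.        ]
```

>>> drive_tool --moves '[[[0.2,0.1,0],[0,0,0],0],[[0.2,0.1,0.1],[0,0,0],0],[[0.2,0,0.1],[0,0,0],0],[[0.2,0,0.1],[0,0,0],0],[[0.1,0,0],[0,0,0],0],[[0,0,0],[0,0,0],0]]'

```text
t: 4.75
position: [0.4678, 0.1482, 0.0564]
tcp_rot: [[0.175, -0.985, -0.0], [-0.985, -0.175, -0.0], [0.0, 0.001, -1.0]]
wrist_force: [-0.4, 2.1, 0.5]
opening: -0.0001
finger_force: 0.8
```

```bash
cat >>h.py <<'E'
def bar(f):
    cst();s=snap('wrist',f);g=cv2.cvtColor(s['pixels'],6)
    r=195+np.argmax(np.abs(np.diff(g[195:240,300].astype(int))))+1;print(r,ch(atz(s,300,r,.048)))
E
python3 -c "
from h import *
bar('w4');s=snap('top','t2');g=cv2.cvtColor(s['pixels'],6)
for y in (-.035,.035):
  for x in (.02,.06): print(proj(s,O+U*x+V*y+[0,0,.047]))
cv2.imwrite('pics/c4.png',cv2.resize(s['pixels'][205:285,225:345],None,fx=6,fy=6,interpolation=3))"
```

```text
t 4.75 ch mm [1.7525e+02 1.0000e-02 5.6400e+01] F [2.16 0.05 0.52] open -0.0001
219 [153.1880283   10.57057026  48.        ]
[[302.12938161 223.0385737 ]]
[[285.24089066 226.13070729]]
[[307.69520634 252.72103869]]
[[290.72982182 255.8569233 ]]
```

View pics/c4.png

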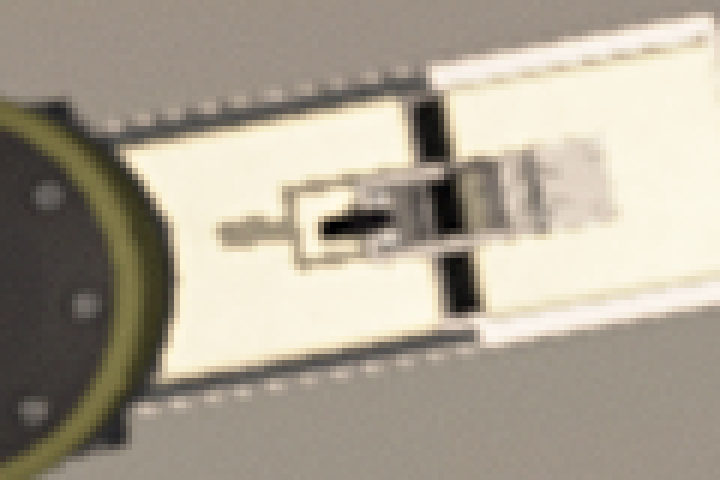

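The gap between the cover and the black seal (crop about (412,110)–(445,310)) is now only a few mm. I'll creep forward, watching the force.

>>> drive_tool --moves '[[[0.05,0,0],[0,0,0],0],[[0.05,0,0],[0,0,0],0],[[0.05,0,0],[0,0,0],0],[[0.05,0,0],[0,0,0],0],[[0,0,0],[0,0,0],0]]'

```text
t: 5.48
position: [0.4681, 0.1464, 0.0564]
tcp_rot: [[0.175, -0.985, -0.0], [-0.985, -0.175, -0.0], [-0.0, 0.0, -1.0]]
wrist_force: [-0.4, 1.5, 0.0]
opening: 0.0004
finger_force: 1.2
```

```bash
python3 -c "
from h import *
bar('w5')"
```

```text
t 5.47 ch mm [ 1.7346e+02 -3.0000e-02  5.6450e+01] F [1.51 0.11 0.03] open 0.0004
219 [151.40630832  10.54675311  48.        ]
```

>>> drive_tool --moves '[[[0.05,0,0],[0,0,0],0],[[0.05,0,0],[0,0,0],0],[[0,0,0],[0,0,0],0]]'

```text
t: 5.9
position: [0.4683, 0.1454, 0.0564]
tcp_rot: [[0.175, -0.985, -0.0], [-0.985, -0.175, -0.0], [0.0, 0.0, -1.0]]
wrist_force: [0.0, 2.4, -0.8]
opening: -0.0
finger_force: 1.1
```

>>> drive_tool --moves '[[[0.03,0,0],[0,0,0],0],[[0.03,0,0],[0,0,0],0],[[0,0,0],[0,0,0],0]]'

```text
t: 6.28
position: [0.4684, 0.1449, 0.0565]
tcp_rot: [[0.175, -0.985, -0.0], [-0.985, -0.175, -0.0], [-0.0, 0.0, -1.0]]
wrist_force: [-0.9, 2.2, -2.0]
opening: -0.0001
finger_force: 1.2
```

>>> drive_tool --moves '[[[0.03,0,0],[0,0,0],0],[[0.03,0,0],[0,0,0],0],[[0,0,0],[0,0,0],0]]'

```text
t: 6.65
position: [0.4685, 0.1443, 0.0565]
tcp_rot: [[0.175, -0.985, -0.0], [-0.985, -0.175, -0.0], [-0.0, 0.0, -1.0]]
wrist_force: [-2.0, 3.3, -1.3]
opening: 0.0002
finger_force: 1.2
```

>>> drive_tool --moves '[[[0.02,0,0],[0,0,0],0],[[0.02,0,0],[0,0,0],0],[[0,0,0],[0,0,0],0]]'

```text
t: 7.02
position: [0.4687, 0.1439, 0.0566]
tcp_rot: [[0.175, -0.985, -0.0], [-0.985, -0.175, 0.0], [-0.0, 0.0, -1.0]]
wrist_force: [-1.4, 1.9, -1.1]
opening: 0.0005
finger_force: 1.2
```

>>> drive_tool --moves '[[[0.02,0,0],[0,0,0],0],[[0.02,0,0],[0,0,0],0],[[0,0,0],[0,0,0],0]]'

```text
t: 7.4
position: [0.4687, 0.1435, 0.0566]
tcp_rot: [[0.175, -0.985, -0.0], [-0.985, -0.175, 0.0], [-0.0, 0.0, -1.0]]
wrist_force: [-0.8, 2.4, -2.2]
opening: -0.0
finger_force: 1.2
```

>>> drive_tool --moves '[[[0.02,0,0],[0,0,0],0],[[0,0,0],[0,0,0],0]]'

```text
t: 7.65
position: [0.4688, 0.1433, 0.0566]
tcp_rot: [[0.175, -0.985, -0.0], [-0.985, -0.175, 0.0], [-0.0, 0.0, -1.0]]
wrist_force: [-0.3, 2.7, -1.0]
opening: 0.0001
finger_force: 1.2
```

```bash
python3 -c "
from h import *
bar('w6')"
```

```text
t 7.65 ch mm [ 1.7031e+02 -1.1000e-01  5.6610e+01] F [ 2.73 -0.15 -1.03] open 0.0001
218 [147.83375481  10.44379515  48.        ]
```

>>> drive_tool --moves '[[[0.02,0,0],[0,0,0],0],[[0.02,0,0],[0,0,0],0],[[0,0,0],[0,0,0],0]]'

```text
t: 8.07
position: [0.4688, 0.1432, 0.0566]
tcp_rot: [[0.175, -0.985, -0.0], [-0.985, -0.175, 0.001], [-0.001, 0.0, -1.0]]
wrist_force: [-2.5, 4.0, -1.3]
opening: 0.0001
finger_force: 2.0
```

>>> drive_tool --moves '[[[0.02,0,0],[0,0,0],0],[[0.02,0,0],[0,0,0],0],[[0,0,0],[0,0,0],0]]'

```text
t: 8.45
position: [0.4688, 0.1431, 0.0566]
tcp_rot: [[0.175, -0.985, -0.0], [-0.985, -0.175, 0.001], [-0.001, -0.0, -1.0]]
wrist_force: [-4.0, 5.2, -0.9]
opening: -0.0001
finger_force: 2.8
```

Contact was felt (force rising, position stalled). Now back off, rise and look at the latch from two spots.

>>> drive_tool --moves '[[[-0.6,0,0],[0,0,0],0],[[-0.6,0,0],[0,0,0],0],[[0,0,-6],[0,0,0],0],[[1,0,-6],[0,0,0],35],[[4.2,0,-0.5],[0,0,0],35],[[0,0,0],[0,0,0],35],[[0,0,0],[0,0,0],35]]' --grip_force 30

```text
t: 9.32
position: [0.4758, 0.1031, 0.1813]
tcp_rot: [[0.174, -0.985, -0.0], [-0.985, -0.174, -0.0], [0.0, 0.0, -1.0]]
wrist_force: [-0.2, -0.6, -0.6]
opening: 0.03
finger_force: 0.0
```

```bash
python3 -c "
from h import *
cst();snap('wrist','w7')"
```

```text
t 9.32 ch mm [1.2947e+02 3.0000e-02 1.8132e+02] F [-0.6   0.27 -0.64] open 0.03
```

>>> drive_tool --moves '[[[2.5,0,-1],[0,0,0],35],[[2.5,0,0],[0,0,0],35],[[0,0,0],[0,0,0],35],[[0,0,0],[0,0,0],35]]'

```text
t: 9.88
position: [0.4845, 0.0546, 0.1911]
tcp_rot: [[0.176, -0.984, -0.001], [-0.984, -0.176, -0.0], [0.0, 0.001, -1.0]]
wrist_force: [-0.2, 0.1, -0.1]
opening: 0.0298
finger_force: 0.0
```

```bash
python3 -c "
from h import *
cst();b=snap('wrist','w8')['pixels'];a=cv2.imread('pics/w7.png')
for f in ('w7','w8'):
  s=cam(f);print(proj(s,[O+U*x+[0,0,z] for x,z in ((0,.057),(.065,.106),(.068,.13),(.0565,.048))]).round().tolist())
cv2.imwrite('pics/c5.png',np.hstack([a[0:420,80:480],b[0:420,80:480]]))"
```

```text
t 9.88 ch mm [8.0180e+01 1.1000e-01 1.9112e+02] F [ 0.18  0.18 -0.13] open 0.0298
[[275.0, 17.0], [275.0, 115.0], [276.0, 123.0], [275.0, 102.0]]
[[275.0, 92.0], [275.0, 193.0], [276.0, 208.0], [275.0, 166.0]]
```

View pics/c5.png

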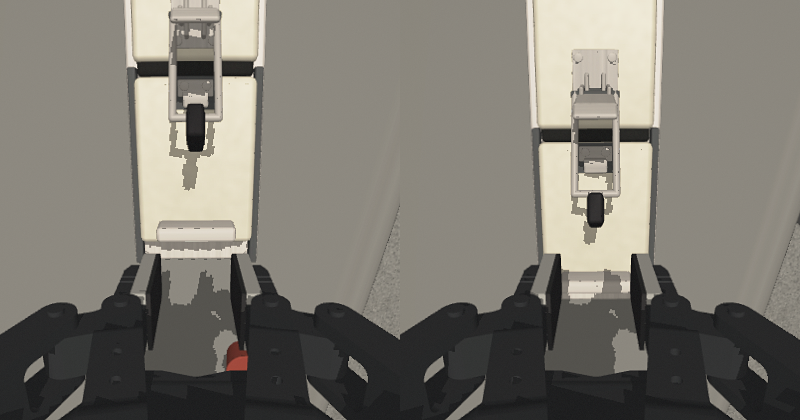

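```bash
python3 -c "
from h import *
a=cam('w7');b=cam('w8')
ga=cv2.cvtColor(cv2.imread('pics/w7.png'),6);gb=cv2.cvtColor(cv2.imread('pics/w8.png'),6)
for n,x,y in (('loopbar',119,192),('tab end',152,227),('tab other',103,193),('handle tip',20.5,117)): print(n,ch(tri([(a,275,x),(b,275,y)])).round(1))
for c in (262,275,286): print('b',c,gb[125:232,c].tolist())
print('a',ga[55:125,262].tolist());print('a',ga[0:30,262].tolist());print('row',ga[140,255:300],gb[215,255:300])
for r in (160,165,170,174): print(r,ch(atz(b,275,r,.059)).round(1),ch(atz(b,275,r,.048)).round(1))
"
```

```text
loopbar [67.5 -0.3 92.1]
tab end [ 85.5  -0.3 113.6]
tab other [ 58.1  -0.3 134.2]
handle tip [ 16.4  -0.2 122.5]
b 262 [125, 121, 120, 84, 40, 24, 27, 28, 30, 26, 25, 29, 29, 28, 25, 24, 20, 100, 62, 55, 53, 90, 112, 85, 102, 113, 113, 111, 111, 112, 109, 112, 112, 114, 112, 113, 74, 51, 52, 54, 49, 53, 90, 89, 88, 86, 86, 95, 191, 228, 224, 223, 222, 222, 222, 222, 222, 222, 222, 222, 222, 221, 222, 223, 224, 146, 181, 195, 212, 184, 167, 143, 160, 224, 221, 220, 220, 221, 221, 220, 222, 223, 224, 128, 133, 135, 135, 133, 130, 126, 137, 226, 222, 221, 221, 221, 222, 222, 222, 223, 224, 226, 227, 227, 226, 225, 222]
b 275 [127, 123, 121, 72, 31, 28, 29, 29, 28, 26, 29, 28, 27, 25, 28, 25, 20, 105, 61, 56, 53, 93, 111, 112, 112, 111, 110, 110, 109, 112, 113, 112, 107, 87, 97, 113, 117, 200, 197, 192, 188, 186, 183, 180, 181, 182, 181, 146, 104, 139, 136, 133, 138, 228, 223, 222, 222, 223, 224, 223, 223, 224, 224, 224, 226, 151, 191, 118, 29, 40, 50, 49, 51, 49, 50, 52, 52, 51, 51, 51, 52, 54, 54, 52, 54, 51, 51, 52, 54, 53, 53, 52, 52, 52, 52, 47, 39, 33, 24, 21, 21, 24, 63, 142, 136
[... 825 characters left out ...]
3, 138, 115, 212, 229, 226]
a [206, 207, 209, 207, 208, 203, 184, 177, 178, 182, 174, 178, 177, 177, 179, 181, 196, 206, 195, 180, 152, 111, 93, 81, 80, 85, 113, 121, 119, 117]
row [133 222 227 224 224 224 224 223 223 226 236  79  14  23  22  20  23  25
  23  22  24  22  22  24  25  23  21  21  16  70 239 231 234 137 136 138
 137 131 233 228 226 225 227 226 226] [226 228 229 229 229 232 149 137 224 228 151 107  40  30  38  47  51  52
  51  53  53  54  52  51  52  47  27  30  25 178 228 227 225 224 220 219
 220 219 220 220 219 220 220 220 220]
160 [50.3 -0.3 59. ] [52.  -0.3 48. ]
165 [54.2 -0.3 59. ] [56.  -0.3 48. ]
170 [58.1 -0.3 59. ] [60.  -0.3 48. ]
174 [61.2 -0.3 59. ] [63.2 -0.3 48. ]
```

```bash
python3 -c "
from h import *
from scipy.optimize import least_squares
a=cam('w7');b=cam('w8')
print(ch(tri([(a,275,117.5),(b,275,193.5)])))
pin=np.array([-16*np.cos(1.8),57+16*np.sin(1.8)])
def P(al,x,z): 
  e=pin+[(70+x)*np.cos(al)-z*np.sin(al),(70+x)*np.sin(al)+z*np.cos(al)]; return O+U*e[0]/1e3+[0,0,e[1]/1e3]-V*.0003
for al in (.25,.3,.35,.4,.45,.5,.55):
  print(al,'bar',ch(P(al,0,0))[[0,2]].round(1),*[proj(s,[P(al,0,0),P(al,5,4),P(al,5,34),P(al,23,4),P(al,23,34)])[:,1].round(1).tolist() for s in(a,b)])
"
```

```text
[ 66.30055898  -0.28958516 101.48758986]
0.25 bar [71.5 89.9] [125.2, 131.9, 121.8, 160.8, 155.1] [196.8, 204.1, 204.9, 230.3, 234.8]
0.3 bar [70.5 93.3] [124.0, 130.4, 117.0, 159.5, 150.7] [196.6, 203.7, 202.0, 230.5, 232.5]
0.35 bar [69.4 96.6] [122.4, 128.4, 111.7, 157.8, 145.5] [196.2, 203.1, 198.7, 230.3, 229.8]
0.4 bar [68.1 99.8] [120.5, 126.1, 105.8, 155.6, 139.8] [195.6, 202.2, 194.9, 229.7, 226.4]
0.45 bar [ 66.7 103. ] [118.2, 123.4, 99.5, 152.9, 133.3] [194.6, 200.9, 190.7, 228.8, 222.6]
0.5 bar [ 65.1 106.1] [115.6, 120.3, 92.7, 149.7, 126.2] [193.3, 199.3, 186.1, 227.4, 218.1]
0.55 bar [ 63.3 109.2] [112.6, 116.8, 85.4, 146.0, 118.3] [191.8, 197.4, 181.0, 225.6, 213.1]
```

>>> drive_tool --moves '[[[0.5,0,2.6],[0,0,0],35],[[0.45,0,2.6],[0,0,0],35],[[0,0,2.4],[0,0,0],35],[[0,0,0],[0,0,0],35],[[0,0,0],[0,0,0],0],[[0,0,0],[0,0,0],0],[[0,0,0],[0,0,0],0],[[0,0,0],[0,0,0],0]]' --grip_force 30

```text
t: 10.92
position: [0.4869, 0.0452, 0.1168]
tcp_rot: [[0.175, -0.984, 0.002], [-0.984, -0.175, 0.001], [-0.001, -0.002, -1.0]]
wrist_force: [-2.2, 4.9, 4.9]
opening: 0.0086
finger_force: 34.8
```

```bash
python3 -c "
from h import *
cst()
o=manip.observe();p=ch(o['position'])
pin=np.array([3.6,72.6]);g=p[[0,2]]+[0,19];d=g-pin;r=np.hypot(*d);ph=np.arctan2(d[1],d[0]);print(r,ph)
for k in np.linspace(ph,-.016,9): print((pin+r*np.array([np.cos(k),np.sin(k)])-[0,19]).round(1),end=' ')
"
```

```text
t 10.93 ch mm [ 70.51  -0.55 116.78] F [5.18 1.3  4.86] open 0.0086
92.0318917391238 0.7567399359504041
[ 70.5 116.8] [ 76.3 110. ] [ 81.4 102.8] [85.8 95. ] [89.4 86.9] [92.2 78.5] [94.2 69.8] [95.3 61. ] [95.6 52.1]
```

>>> drive_tool --moves '[[[-0.58,0,0.68],[0,0,0],0],[[-0.51,0,0.72],[0,0,0],0],[[-0.44,0,0.78],[0,0,0],0],[[-0.36,0,0.81],[0,0,0],0],[[-0.28,0,0.84],[0,0,0],0],[[-0.2,0,0.87],[0,0,0],0],[[0,0,0],[0,0,0],0]]'

```text
t: 11.8
position: [0.4821, 0.0684, 0.0676]
tcp_rot: [[0.175, -0.984, -0.0], [-0.984, -0.175, 0.001], [-0.001, 0.0, -1.0]]
wrist_force: [1.6, 2.9, 1.0]
opening: 0.0081
finger_force: 35.7
```

```bash
python3 -c "
from h import *
cst()"
```

```text
t 11.8 ch mm [9.421e+01 5.000e-02 6.761e+01] F [ 2.54 -2.11  1.02] open 0.0081
```

>>> drive_tool --moves '[[[-0.1,0,0.5],[0,0,0],0],[[-0.03,0,0.4],[0,0,0],0],[[0,0,0.3],[0,0,0],0],[[0,0,0],[0,0,0],0]]'

```text
t: 12.3
position: [0.482, 0.0693, 0.0564]
tcp_rot: [[0.175, -0.985, -0.0], [-0.985, -0.175, 0.0], [-0.0, -0.0, -1.0]]
wrist_force: [1.0, 2.5, 2.5]
opening: 0.0082
finger_force: 36.2
```

```bash
python3 -c "
from h import *
cst();s=snap('scene','s2');w=snap('wrist','w9')
A=cv2.resize(s['pixels'][185:305,240:380],(400,343),interpolation=3)
B=w['pixels'][100:260,215:335];B=cv2.resize(B,(400,533),interpolation=3)
im=np.zeros((540,800,3),np.uint8);im[:343,:400]=A;im[:533,400:]=B;cv2.imwrite('pics/c6.png',im)"
```

```text
t 12.3 ch mm [ 9.509e+01 -2.000e-02  5.642e+01] F [ 2.26 -1.43  2.45] open 0.0082
```

View pics/c6.png

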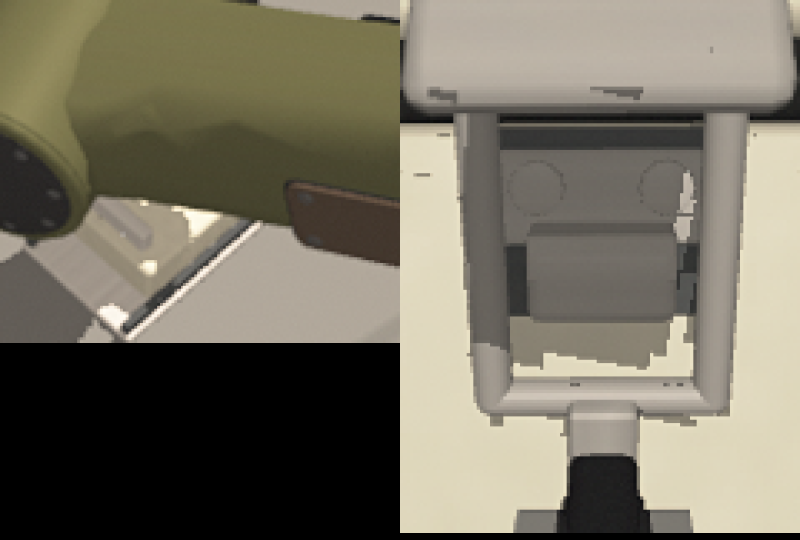

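The wrist crop shows the loop bar (crop row ~395) beyond the keeper's nose end (crop row ~320), with the loop straddling the keeper.

```bash
python3 -c "
from h import *
w=cam('w9')
print('nose tip',ch(atz(w,275,196,.059)),'keeper back',ch(atz(w,275,168,.059)))
for z in (.05,.052,.054,.056,.058,.06): print(z,ch(atz(w,275,218.6,z))[0].round(1))
for al in (-.15,-.2,-.25,-.3): print(al,3.6+70*np.cos(al),72.6+70*np.sin(al))
"
```

```text
nose tip [59.90383483 -0.36691575 59.        ] keeper back [48.64018428 -0.34037162 59.        ]
0.05 72.2
0.052 71.6
0.054 70.9
0.056 70.3
0.058 69.7
0.06 69.0
-0.15 72.81397545552295 62.13933072684805
-0.2 72.20466044888691 58.693146844345705
-0.25 71.42386951974512 55.28172285218339
-0.3 70.47355423879242 51.913585533706225
```

>>> drive_tool --moves '[[[0,0,0.1],[0,0,0],0],[[0,0,0.1],[0,0,0],0],[[0,0,0],[0,0,0],0]]'

```text
t: 12.78
position: [0.4823, 0.0693, 0.0558]
tcp_rot: [[0.175, -0.985, 0.001], [-0.985, -0.175, 0.0], [0.0, -0.001, -1.0]]
wrist_force: [-2.0, 3.1, 8.9]
opening: 0.008
finger_force: 37.1
```

>>> drive_tool --moves '[[[0,0,0.1],[0,0,0],0],[[0,0,0],[0,0,0],0]]'

```text
t: 13.02
position: [0.4824, 0.0694, 0.0556]
tcp_rot: [[0.175, -0.984, 0.001], [-0.984, -0.175, 0.0], [0.0, -0.001, -1.0]]
wrist_force: [-4.6, 2.9, 12.7]
opening: 0.0081
finger_force: 37.8
```

>>> drive_tool --moves '[[[0,0,-0.1],[0,0,0],0],[[0.2,0,0],[0,0,0],0],[[0.2,0,0],[0,0,0],0],[[0.2,0,-0.02],[0,0,0],0],[[0.2,0,-0.02],[0,0,0],0],[[0,0,0],[0,0,0],0]]'

```text
t: 13.78
position: [0.4835, 0.0628, 0.0555]
tcp_rot: [[0.176, -0.984, 0.001], [-0.984, -0.176, 0.003], [-0.003, -0.001, -1.0]]
wrist_force: [-2.2, 8.5, 6.3]
opening: 0.0082
finger_force: 36.8
```

```bash
python3 -c "
from h import *
cst()"
```

```text
t 13.78 ch mm [88.45 -0.34 55.51] F [8.72 0.62 6.33] open 0.0082
```

>>> drive_tool --moves '[[[0.15,0,-0.05],[0,0,0],0],[[0.15,0,0],[0,0,0],0],[[0,0,0],[0,0,0],0]]'

```text
t: 14.15
position: [0.4839, 0.0601, 0.0556]
tcp_rot: [[0.176, -0.984, 0.0], [-0.984, -0.176, 0.003], [-0.003, -0.001, -1.0]]
wrist_force: [-1.4, 8.1, 4.4]
opening: 0.0082
finger_force: 36.6
```

```bash
python3 -c "
from h import *
cst();w=snap('wrist','w10');g=cv2.cvtColor(w['pixels'],6)
for c in (243,262,275,305): print(c,g[150:240,c].tolist())
print(proj(w,[O+U*.0549+U*x+[0,0,z] for x,z in((.005,.059),(.0,.059),(-.006,.059),(.0025,.051))])[:,1])
"
```

```text
t 14.15 ch mm [85.66 -0.29 55.65] F [ 8.22 -0.08  4.39] open 0.0082
243 [135, 136, 137, 138, 138, 139, 139, 138, 140, 140, 140, 143, 141, 141, 143, 143, 143, 144, 145, 146, 146, 146, 148, 147, 147, 147, 148, 148, 149, 149, 150, 150, 152, 151, 152, 152, 151, 151, 153, 153, 153, 154, 155, 156, 155, 156, 156, 156, 155, 156, 156, 156, 158, 157, 157, 157, 156, 158, 158, 158, 158, 158, 157, 158, 158, 158, 158, 157, 158, 159, 159, 159, 160, 147, 127, 194, 221, 219, 218, 219, 219, 218, 218, 218, 219, 217, 218, 217, 217, 217]
262 [29, 30, 28, 29, 36, 34, 30, 28, 20, 134, 189, 101, 86, 88, 88, 88, 86, 85, 180, 179, 178, 179, 180, 146, 141, 195, 187, 186, 185, 183, 181, 182, 181, 182, 177, 143, 187, 187, 184, 152, 125, 131, 128, 125, 149, 190, 188, 188, 188, 187, 190, 192, 189, 187, 184, 182, 182, 179, 177, 177, 175, 177, 177, 179, 179, 179, 177, 174, 148, 119, 118, 179, 163, 147, 122, 118, 129, 146, 223, 219, 219, 219, 218, 218, 219, 219, 219, 219, 219, 219]
275 [27, 38, 39, 37, 34, 35, 34, 25, 22, 178, 189, 102, 87, 88, 88, 88, 86, 97, 182, 179, 178, 179, 180, 182, 181, 180, 179, 178, 179, 179, 179, 179, 181, 181, 180, 182, 182, 184, 183, 152, 126, 131, 127, 126, 159, 188, 187, 187, 187, 186, 189, 191, 189, 186, 185, 182, 183, 180, 179, 178, 177, 175, 177, 177, 177, 176, 177, 172, 148, 114, 102, 98, 163, 163, 187, 216, 183, 161, 164, 165, 165, 164, 164, 163, 163, 167, 167, 21, 32, 33]
305 [26, 25, 26, 24, 24, 22, 19, 18, 11, 116, 120, 64, 55, 56, 58, 57, 56, 65, 91, 91, 93, 93, 87, 90, 93, 93, 95, 96, 96, 97, 100, 102, 104, 103, 104, 106, 107, 110, 111, 113, 116, 117, 117, 117, 117, 119, 121, 123, 123, 124, 123, 125, 125, 126, 128, 129, 128, 131, 132, 130, 132, 131, 134, 134, 134, 134, 132, 136, 177, 209, 185, 173, 162, 141, 122, 185, 222, 219, 218, 217, 218, 218, 219, 218, 218, 219, 220, 220, 219, 218]
[219.33960695 207.42293425 192.81670367 207.88057688]
```

>>> drive_tool --moves '[[[0.15,0,0],[0,0,0],0],[[0.15,0,0],[0,0,0],0],[[0,0,0],[0,0,0],0]]'

```text
t: 14.58
position: [0.4844, 0.058, 0.0557]
tcp_rot: [[0.176, -0.984, 0.001], [-0.984, -0.176, 0.005], [-0.005, -0.001, -1.0]]
wrist_force: [-2.3, 12.3, 5.3]
opening: 0.0082
finger_force: 36.8
```

```bash
cat >>h.py <<'E'
def prof(f):
    cst();w=snap('wrist',f);g=cv2.cvtColor(w['pixels'],6)
    for c in (243,262,275,305): print(c,g[200:245,c].tolist())
    print(proj(w,[O+U*.0549+U*x+[0,0,z] for x,z in((.005,.059),(.0,.059),(.0025,.051),(.005,.051),(.0075,.051))])[:,1])
E
python3 -c "
from h import *
prof('w11')
"
```

```text
t 14.57 ch mm [83.51 -0.38 55.73] F [12.5   0.09  5.29] open 0.0082
243 [157, 157, 157, 157, 157, 158, 157, 157, 158, 158, 158, 158, 159, 158, 159, 159, 158, 159, 158, 159, 158, 159, 158, 152, 128, 165, 222, 218, 218, 217, 217, 218, 218, 218, 217, 217, 218, 217, 218, 216, 216, 217, 217, 217, 217]
262 [194, 187, 187, 187, 186, 188, 192, 188, 187, 185, 182, 181, 179, 177, 177, 175, 175, 176, 177, 178, 177, 176, 172, 147, 114, 108, 143, 227, 222, 221, 220, 219, 218, 218, 218, 217, 218, 218, 218, 218, 218, 218, 218, 218, 218]
275 [188, 186, 186, 186, 185, 189, 190, 188, 185, 184, 182, 181, 179, 178, 177, 175, 176, 177, 176, 176, 175, 175, 170, 144, 104, 119, 199, 165, 164, 163, 163, 164, 164, 164, 163, 165, 164, 56, 28, 30, 33, 33, 32, 29, 32]
305 [118, 121, 122, 122, 123, 124, 124, 126, 126, 126, 128, 129, 129, 130, 128, 129, 130, 133, 174, 210, 192, 176, 165, 147, 125, 160, 223, 218, 217, 217, 217, 217, 217, 218, 217, 217, 218, 218, 218, 219, 219, 218, 219, 218, 218]
[224.31232176 212.50467272 212.64858003 218.25790808 223.81521545]
```

>>> drive_tool --moves '[[[0.1,0,0],[0,0,0],0],[[0.05,0,0],[0,0,0],0],[[0,0,0],[0,0,0],0]]'

```text
t: 15.0
position: [0.4846, 0.0572, 0.0558]
tcp_rot: [[0.176, -0.984, 0.001], [-0.984, -0.176, 0.006], [-0.006, -0.002, -1.0]]
wrist_force: [-4.4, 13.7, 7.2]
opening: 0.0083
finger_force: 36.9
```

```bash
python3 -c "
from h import *
prof('w12')
"
```

```text
t 15.0 ch mm [82.69 -0.43 55.77] F [14.22  1.87  7.19] open 0.0083
243 [157, 158, 158, 158, 157, 157, 158, 158, 158, 158, 158, 157, 158, 158, 157, 158, 158, 158, 158, 158, 157, 157, 157, 154, 129, 116, 224, 218, 216, 217, 216, 216, 217, 217, 217, 216, 216, 217, 217, 216, 217, 216, 217, 216, 216]
262 [124, 155, 187, 185, 185, 186, 185, 187, 188, 187, 185, 182, 182, 180, 179, 175, 178, 174, 174, 176, 177, 177, 175, 175, 164, 142, 114, 131, 140, 225, 220, 219, 219, 219, 217, 218, 218, 218, 217, 218, 217, 217, 217, 218, 218]
275 [125, 157, 187, 185, 184, 185, 184, 189, 188, 186, 185, 182, 182, 180, 178, 177, 177, 174, 175, 175, 176, 176, 176, 174, 162, 138, 96, 109, 169, 164, 164, 164, 163, 164, 162, 165, 163, 92, 26, 30, 33, 33, 34, 31, 32]
305 [115, 116, 117, 121, 120, 122, 122, 124, 125, 124, 125, 125, 127, 127, 126, 126, 127, 131, 171, 207, 194, 174, 166, 152, 128, 108, 145, 222, 217, 216, 216, 217, 216, 216, 217, 217, 217, 217, 218, 218, 218, 218, 219, 218, 218]
[226.22550081 214.46288367 214.4759408  220.0652057  225.60230469]
```

```bash
python3 -c "
from h import *
g=cv2.cvtColor(cv2.imread('pics/w12.png'),6);w=cam('w12')
print(g[0:200:2,275].tolist());print(g[0:200:2,255].tolist())
for th in (.9,1.,1.1,1.2,1.3,1.4,1.5):
  pv=np.array([0,57.]);d=np.array([-np.cos(th),np.sin(th)]);n=np.array([np.sin(th),np.cos(th)])
  pin=pv+16*d
  al=None
  q=lambda e:O+U*e[0]/1e3+[0,0,e[1]/1e3]
  dz=51-pin[1];bx=pin[0]+np.sqrt(4900-dz**2)
  print(th,'barx',bx.round(1),proj(w,[q(pv+69*d),q(pv+20*d),q([bx,51]),q([bx+2.5,51])])[:,1].round(1))
cv2.imwrite('pics/c7.png',cv2.resize(cv2.imread('pics/w12.png')[0:300,175:375],None,fx=2,fy=2,interpolation=3))
"
```

```text
[44, 42, 43, 45, 44, 44, 42, 41, 44, 43, 44, 44, 43, 46, 44, 43, 45, 45, 44, 79, 81, 82, 81, 81, 81, 83, 82, 81, 97, 194, 192, 161, 51, 55, 56, 58, 55, 50, 46, 38, 110, 113, 112, 112, 113, 112, 112, 111, 110, 112, 112, 112, 111, 113, 111, 111, 111, 111, 110, 106, 178, 196, 218, 216, 217, 216, 213, 197, 177, 160, 143, 44, 43, 39, 38, 38, 41, 39, 37, 38, 38, 33, 26, 181, 74, 88, 87, 101, 178, 176, 180, 178, 177, 177, 178, 178, 180, 183, 120, 130]
[43, 42, 43, 42, 43, 43, 42, 43, 42, 44, 43, 43, 44, 43, 43, 44, 42, 43, 43, 75, 81, 81, 81, 80, 80, 81, 80, 81, 91, 103, 101, 100, 86, 85, 85, 85, 83, 83, 84, 83, 89, 90, 88, 99, 98, 96, 95, 95, 91, 99, 96, 94, 92, 113, 112, 112, 111, 107, 190, 186, 177, 124, 220, 217, 216, 216, 214, 197, 178, 158, 144, 44, 39, 39, 40, 41, 41, 40, 39, 38, 37, 33, 26, 177, 104, 58, 87, 99, 177, 140, 197, 184, 183, 181, 179, 179, 175, 177, 164, 130]
0.9 barx 57.6 [-157.6   26.2  214.8  220.4]
1.0 barx 58.6 [-142.5   30.8  217.2  222.7]
1.1 barx 59.7 [-121.8   36.   219.7  225.3]
1.2 barx 61.0 [-95.4  41.7 222.5 228. ]
1.3 barx 62.4 [-63.8  47.7 225.5 231. ]
1.4 barx 63.8 [-28.   54.  228.7 234.2]
1.5 barx 65.3 [ 10.5  60.5 232.  237.5]
```

View pics/c7.png

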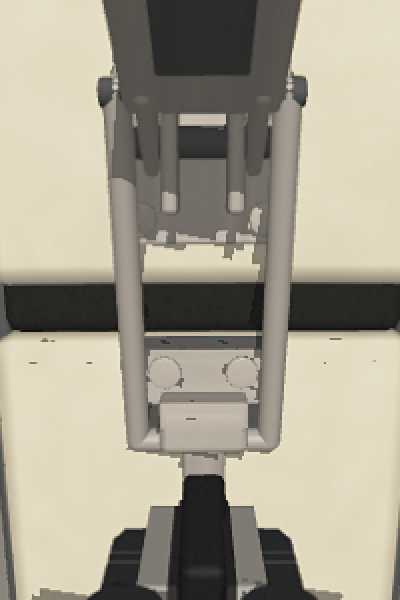

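The bar (crop row ~445) now passes beneath the keeper's nose. I'll ease the downward push and draw a bit further.

>>> drive_tool --moves '[[[0,0,-0.1],[0,0,0],0],[[0.1,0,0],[0,0,0],0],[[0.05,0,0],[0,0,0],0],[[0,0,0],[0,0,0],0]]'

```text
t: 15.55
position: [0.4847, 0.0555, 0.0561]
tcp_rot: [[0.176, -0.984, -0.0], [-0.984, -0.176, 0.006], [-0.006, -0.001, -1.0]]
wrist_force: [-1.5, 12.5, 2.8]
opening: 0.0083
finger_force: 36.5
```

```bash
python3 -c "
from h import *
prof('w13')
"
```

```text
t 15.55 ch mm [81.01 -0.22 56.1 ] F [12.6  -0.7   2.81] open 0.0083
243 [157, 156, 157, 157, 156, 157, 157, 158, 158, 157, 158, 158, 158, 158, 157, 157, 158, 157, 158, 158, 157, 157, 158, 158, 158, 134, 111, 137, 147, 221, 216, 216, 216, 215, 216, 215, 216, 216, 216, 216, 216, 216, 216, 216, 216]
262 [121, 128, 128, 124, 124, 160, 186, 184, 184, 185, 184, 189, 188, 185, 184, 182, 179, 179, 178, 176, 175, 174, 173, 173, 174, 177, 175, 176, 158, 134, 111, 142, 228, 222, 220, 218, 218, 218, 217, 217, 217, 217, 217, 218, 217]
275 [124, 129, 129, 125, 125, 169, 186, 185, 183, 183, 183, 189, 188, 185, 183, 182, 180, 179, 178, 175, 174, 173, 173, 176, 175, 175, 175, 175, 156, 126, 90, 110, 170, 166, 166, 165, 166, 165, 92, 25, 29, 33, 32, 31, 31]
305 [127, 126, 127, 129, 128, 129, 130, 132, 134, 133, 134, 134, 134, 136, 135, 137, 136, 136, 135, 139, 175, 198, 175, 167, 152, 132, 135, 223, 218, 216, 216, 215, 216, 216, 215, 216, 216, 216, 216, 216, 216, 217, 217, 216, 218]
[229.90412799 218.24002894 218.05387895 223.59893409 229.09213818]
```

>>> drive_tool --moves '[[[0.1,0,-0.03],[0,0,0],0],[[0.05,0,0],[0,0,0],0],[[0,0,0],[0,0,0],0]]'

```text
t: 15.98
position: [0.4849, 0.0542, 0.0563]
tcp_rot: [[0.176, -0.984, -0.0], [-0.984, -0.176, 0.006], [-0.006, -0.001, -1.0]]
wrist_force: [-2.0, 13.2, 3.2]
opening: 0.0082
finger_force: 36.5
```

```bash
python3 -c "
from h import *
prof('w14')
"
```

```text
t 15.97 ch mm [79.7  -0.23 56.28] F [13.35 -0.33  3.16] open 0.0082
243 [156, 156, 157, 158, 158, 158, 159, 157, 159, 159, 159, 158, 158, 158, 159, 159, 159, 158, 158, 159, 159, 158, 158, 158, 158, 156, 133, 89, 97, 187, 217, 216, 215, 216, 215, 216, 216, 216, 215, 216, 215, 215, 215, 216, 216]
262 [185, 181, 165, 121, 128, 127, 126, 124, 160, 186, 186, 184, 185, 184, 188, 186, 185, 182, 182, 178, 178, 178, 174, 174, 173, 173, 174, 174, 175, 175, 174, 154, 145, 128, 140, 225, 218, 218, 217, 216, 217, 217, 217, 216, 216]
275 [180, 179, 149, 124, 128, 128, 125, 125, 168, 184, 184, 183, 183, 183, 188, 188, 185, 182, 181, 180, 179, 177, 175, 174, 174, 174, 173, 175, 175, 174, 174, 153, 134, 100, 108, 168, 165, 167, 165, 56, 26, 30, 32, 33, 32]
305 [125, 127, 128, 129, 129, 129, 131, 131, 133, 133, 134, 135, 135, 134, 136, 137, 137, 138, 136, 134, 141, 176, 195, 177, 166, 152, 128, 82, 100, 227, 218, 216, 216, 216, 215, 215, 215, 215, 215, 215, 214, 214, 216, 217, 217]
[232.72849831 221.13827953 220.78849462 226.30044149 231.76065597]
```

>>> drive_tool --moves '[[[-0.1,0,-0.03],[0,0,0],0],[[-0.05,0,0],[0,0,0],0],[[0,0,0],[0,0,0],25],[[0,0,0],[0,0,0],35],[[0,0,0],[0,0,0],35],[[0,0,0],[0,0,0],35]]'

```text
t: 16.77
position: [0.4848, 0.0522, 0.0569]
tcp_rot: [[0.175, -0.985, -0.001], [-0.985, -0.175, -0.0], [0.0, 0.001, -1.0]]
wrist_force: [0.5, 0.0, 0.0]
opening: 0.0298
finger_force: 0.0
```

```bash
python3 -c "
from h import *
prof('w15')
"
```

```text
t 16.77 ch mm [77.81  0.24 56.92] F [-0.08 -0.51  0.02] open 0.0298
243 [151, 151, 150, 151, 152, 153, 152, 153, 153, 153, 155, 155, 155, 155, 156, 157, 155, 157, 157, 158, 156, 159, 158, 159, 158, 158, 160, 160, 158, 158, 159, 171, 163, 146, 121, 137, 222, 217, 216, 217, 216, 216, 216, 216, 217]
262 [179, 152, 96, 111, 188, 181, 150, 125, 129, 128, 124, 125, 161, 188, 186, 184, 185, 185, 190, 188, 185, 182, 183, 180, 180, 178, 177, 174, 174, 175, 175, 178, 174, 176, 174, 149, 129, 130, 144, 230, 226, 225, 224, 222, 220]
275 [177, 178, 179, 179, 183, 182, 150, 125, 130, 128, 124, 126, 170, 186, 184, 184, 183, 184, 191, 189, 187, 182, 182, 180, 180, 178, 176, 174, 174, 174, 174, 175, 174, 174, 172, 146, 144, 172, 170, 169, 170, 170, 170, 170, 171]
305 [140, 140, 141, 141, 141, 143, 142, 143, 144, 145, 145, 145, 144, 146, 147, 148, 148, 147, 148, 149, 148, 148, 150, 150, 150, 150, 150, 149, 153, 180, 184, 171, 160, 140, 114, 127, 143, 221, 217, 217, 216, 216, 216, 215, 216]
[236.41899805 224.94189517 224.51385797 229.97440474 235.384757  ]
```

>>> drive_tool --moves '[[[0,0,-3],[0,0,0],35],[[0,0,-5],[0,0,0],35],[[0,0,-5],[0,0,0],35],[[0,0,0],[0,0,0],0],[[0,0,0],[0,0,0],0]]'

```text
t: 17.45
position: [0.4847, 0.0525, 0.1866]
tcp_rot: [[0.175, -0.985, -0.001], [-0.985, -0.175, 0.0], [-0.001, 0.001, -1.0]]
wrist_force: [-0.5, 0.0, -1.2]
opening: 0.0001
finger_force: 0.0
```

```bash
python3 -c "
from h import *
cst();w=snap('wrist','w16');g=cv2.cvtColor(w['pixels'],6)
for c in (262,275,290): print(c,g[60:260:1,c].tolist())
q=lambda e:O+U*e[0]/1e3+[0,0,e[1]/1e3]
print('nose',proj(w,[q((59.9,59)),q((62.9,52)),q((57.4,52))])[:,1])
for th in (.9,1.,1.1,1.2,1.3,1.4):
  pv=np.array([0,57.]);d=np.array([-np.cos(th),np.sin(th)])
  print(th,proj(w,[q(pv+69*d),q(pv+16*d)])[:,1])
for al in (-.27,-.2,0,.3): print('tab top',al,[proj(w,[q(np.array([-7+(70+x)*np.cos(al)-z*np.sin(al),71+(70+x)*np.sin(al)+z*np.cos(al)]))])[0,1].round(1) for x,z in ((5,34),(23,34),(23,4))])
"
```

```text
t 17.45 ch mm [ 78.13   0.25 186.57] F [ 0.1   0.5  -1.18] open 0.0001
262 [91, 92, 92, 91, 91, 90, 89, 90, 90, 89, 90, 95, 98, 99, 97, 97, 96, 96, 96, 94, 105, 102, 88, 88, 89, 93, 98, 98, 99, 101, 102, 102, 102, 104, 102, 102, 101, 102, 99, 99, 100, 98, 99, 103, 141, 185, 182, 184, 188, 186, 186, 169, 171, 171, 161, 146, 113, 156, 186, 140, 108, 201, 222, 219, 218, 218, 215, 202, 184, 167, 153, 87, 40, 39, 40, 39, 40, 40, 39, 41, 39, 38, 36, 29, 14, 144, 92, 88, 84, 123, 184, 184, 167, 188, 186, 184, 184, 183, 178, 174, 185, 186, 188, 186, 175, 74, 82, 85, 81, 82, 109, 179, 191, 215, 176, 152, 111, 133, 138, 228, 222, 221, 219, 220, 219, 219, 219, 219, 219, 220, 220, 220, 220, 220, 220, 219, 218, 218, 217, 217, 217, 216, 217, 217, 217, 218, 219, 219, 218, 219, 219, 219, 218, 219, 219, 219, 219, 218, 219, 218, 219, 219, 219, 218, 219, 218, 219, 218, 218, 219, 217, 217, 218, 217, 217, 217, 217, 216, 216, 215, 215, 214, 214, 214, 215, 213, 213, 213, 213, 213, 212, 214, 210, 123, 124, 122, 125, 124, 122, 123]
275 [49, 50, 49, 51, 51, 49, 50, 49, 50, 50, 47, 49, 51, 48, 60, 81, 90, 88, 
[... 1575 characters left out ...]
16, 216, 216, 216, 215, 215, 215, 216, 216, 215, 215, 216, 216, 217, 216, 216, 215, 215, 215, 215, 216, 215, 215, 216, 215, 215, 216, 216, 216, 217, 220, 216, 124, 121, 123, 123, 122, 123, 123]
nose [175.9810185  178.06864098 171.09291918]
0.9 [11.96116046 78.52003952]
1.0 [21.00009323 80.40281026]
1.1 [31.26868153 82.43943917]
1.2 [42.60649782 84.60676688]
1.3 [54.80829385 86.87958852]
1.4 [67.63155286 89.23106487]
tab top -0.27 [np.float64(202.9), np.float64(224.2), np.float64(203.2)]
tab top -0.2 [np.float64(203.5), np.float64(226.2), np.float64(206.8)]
tab top 0 [np.float64(202.0), np.float64(228.6), np.float64(215.1)]
tab top 0.3 [np.float64(188.9), np.float64(220.1), np.float64(219.5)]
```

>>> drive_tool --moves '[[[3.4,0,0],[0,0,0],0],[[3.2,0,0],[0,0,0],0],[[0,0,3.6],[0,0,0],0],[[0,0,3.6],[0,0,0],0],[[0,0,0],[0,0,0],0]]'

```text
t: 18.12
position: [0.4941, -0.0131, 0.1111]
tcp_rot: [[0.175, -0.985, -0.008], [-0.985, -0.175, -0.002], [0.0, 0.008, -1.0]]
wrist_force: [-0.3, -0.2, 0.4]
opening: 0.0004
finger_force: 0.0
```

```bash
python3 -c "
from h import *
cst()
for th in np.arange(1.2,-.01,-.1): print(round(th,2),(-59*np.cos(th)+11).round(1),(57+59*np.sin(th)).round(1))
"
```

```text
t 18.12 ch mm [ 11.82   2.63 111.06] F [-0.15  0.36  0.37] open 0.0004
1.2 -10.4 112.0
1.1 -15.8 109.6
1.0 -20.9 106.6
0.9 -25.7 103.2
0.8 -30.1 99.3
0.7 -34.1 95.0
0.6 -37.7 90.3
0.5 -40.8 85.3
0.4 -43.3 80.0
0.3 -45.4 74.4
0.2 -46.8 68.7
0.1 -47.7 62.9
-0.0 -48.0 57.0
```

>>> drive_tool --moves '[[[0.8,-0.1,0],[0,0,0],0],[[0.7,-0.1,0],[0,0,0],0],[[0.5,0,0.1],[0,0,0],0],[[0.5,0,0.1],[0,0,0],0],[[0.3,0,0.2],[0,0,0],0],[[0,0,0],[0,0,0],0]]'

```text
t: 18.88
position: [0.5032, -0.0399, 0.1108]
tcp_rot: [[0.175, -0.985, -0.001], [-0.985, -0.175, 0.0], [-0.0, 0.001, -1.0]]
wrist_force: [0.3, 0.2, 0.2]
opening: 0.0003
finger_force: 0.0
```

```bash
python3 -c "
from h import *
cst()"
```

```text
t 18.88 ch mm [-16.15  -1.58 110.79] F [ 0.16 -0.29  0.18] open 0.0003
```

>>> drive_tool --moves '[[[0.5,0.1,0.4],[0,0,0],0],[[0.45,0,0.35],[0,0,0],0],[[0.25,0,0.2],[0,0,0],0],[[0.2,0,0.2],[0,0,0],0],[[0,0,0],[0,0,0],0]]'

```text
t: 19.5
position: [0.505, -0.0538, 0.0997]
tcp_rot: [[0.175, -0.985, 0.0], [-0.985, -0.175, 0.0], [-0.0, -0.0, -1.0]]
wrist_force: [0.3, 1.6, 3.3]
opening: 0.0
finger_force: 1.1
```

```bash
python3 -c "
from h import *
cst()"
```

```text
t 19.5 ch mm [-30.09  -0.87  99.66] F [ 1.47 -0.62  3.29] open 0.0
```

>>> drive_tool --moves '[[[0.2,0,0.23],[0,0,0],0],[[0.2,0,0.23],[0,0,0],0],[[0.2,0,0.25],[0,0,0],0],[[0.18,0,0.25],[0,0,0],0],[[0.15,0,0.25],[0,0,0],0],[[0.15,0,0.25],[0,0,0],0],[[0,0,0],[0,0,0],0]]'

```text
t: 20.38
position: [0.507, -0.0648, 0.0853]
tcp_rot: [[0.175, -0.985, 0.001], [-0.985, -0.175, -0.001], [0.001, -0.001, -1.0]]
wrist_force: [0.8, 0.4, 4.9]
opening: -0.0001
finger_force: 1.9
```

```bash
python3 -c "
from h import *
cst()"
```

```text
t 20.38 ch mm [-41.35  -0.94  85.34] F [ 0.23 -0.85  4.94] open -0.0001
```

>>> drive_tool --moves '[[[0.1,0,0.25],[0,0,0],0],[[0.1,0,0.25],[0,0,0],0],[[0.1,0,0.25],[0,0,0],0],[[0.1,0,0.28],[0,0,0],0],[[0.05,0,0.28],[0,0,0],0],[[0,0,0],[0,0,0],0]]'

```text
t: 21.12
position: [0.5076, -0.0693, 0.0719]
tcp_rot: [[0.175, -0.985, 0.0], [-0.985, -0.175, -0.001], [0.001, 0.0, -1.0]]
wrist_force: [1.2, -1.2, 3.1]
opening: -0.0
finger_force: 1.5
```

```bash
python3 -c "
from h import *
cst()"
```

```text
t 21.12 ch mm [-45.87  -0.65  71.89] F [-1.42 -0.91  3.1 ] open -0.0
```

>>> drive_tool --moves '[[[0.05,0,0.25],[0,0,0],0],[[0.05,0,0.25],[0,0,0],0],[[0.05,0,0.2],[0,0,0],0],[[0,0,0],[0,0,0],0]]'

```text
t: 21.62
position: [0.5073, -0.07, 0.0641]
tcp_rot: [[0.175, -0.985, -0.001], [-0.985, -0.175, 0.001], [-0.001, 0.001, -1.0]]
wrist_force: [-0.3, 0.5, 0.4]
opening: -0.0002
finger_force: 0.4
```

>>> drive_tool --moves '[[[0,0,0.1],[0,0,0],0],[[0,0,0.1],[0,0,0],0],[[0,0,0],[0,0,0],0]]'

```text
t: 22.0
position: [0.5074, -0.0701, 0.0625]
tcp_rot: [[0.175, -0.985, -0.001], [-0.985, -0.175, 0.0], [-0.0, 0.001, -1.0]]
wrist_force: [-0.9, -0.7, 0.6]
opening: 0.0001
finger_force: 0.4
```

>>> drive_tool --moves '[[[0,0,0.1],[0,0,0],0],[[0,0,0.1],[0,0,0],0],[[0,0,0],[0,0,0],0]]'

```text
t: 22.38
position: [0.5078, -0.0702, 0.0621]
tcp_rot: [[0.175, -0.984, 0.0], [-0.984, -0.175, -0.0], [0.0, -0.0, -1.0]]
wrist_force: [-5.5, 1.5, 9.0]
opening: 0.0001
finger_force: 4.4
```

>>> drive_tool --moves '[[[0,0,0.1],[0,0,0],0],[[0,0,0.05],[0,0,0],0],[[0,0,0],[0,0,0],0]]'

```text
t: 22.75
position: [0.5081, -0.0702, 0.062]
tcp_rot: [[0.176, -0.984, 0.001], [-0.984, -0.176, -0.0], [0.001, -0.001, -1.0]]
wrist_force: [-7.6, 2.8, 15.3]
opening: -0.0
finger_force: 7.6
```

>>> drive_tool --moves '[[[0,0,0],[0,0,0],0],[[0,0,0],[0,0,0],0],[[0,0,0],[0,0,0],0],[[0,0,0],[0,0,0],0],[[0,0,0],[0,0,0],0],[[0,0,0],[0,0,0],0]]'

```text
t: 23.5
position: [0.5081, -0.0702, 0.062]
tcp_rot: [[0.176, -0.984, 0.001], [-0.984, -0.176, -0.0], [0.001, -0.001, -1.0]]
wrist_force: [-8.6, 3.2, 15.0]
opening: 0.0004
finger_force: 7.6
```

>>> drive_tool --moves '[[[0,0,-0.3],[0,0,0],0],[[0,0,-2],[0,0,0],0],[[0,0,-5],[0,0,0],0],[[-4,0,-5],[0,0,0],0],[[-5,0,-2],[0,0,0],0],[[0,0,0],[0,0,0],0],[[0,0,0],[0,0,0],0]]'

```text
t: 24.38
position: [0.4919, 0.0176, 0.2003]
tcp_rot: [[0.176, -0.984, -0.001], [-0.984, -0.176, 0.0], [-0.0, 0.001, -1.0]]
wrist_force: [0.3, -0.1, -0.9]
opening: -0.0003
finger_force: 0.0
```

```bash
python3 -c "
from h import *
cst();w=snap('wrist','w17');g=cv2.cvtColor(w['pixels'],6)
q=lambda x,z,y=0:O+U*x/1e3+V*y/1e3+[0,0,z/1e3]
r=lambda x,z,y=0:proj(w,[q(x,z,y)])[0].round(1).tolist()
for n,x,z in (('handle tip',-69,59.5),('handle root',-15,59),('wall',28,47),('seal8 face',38,47),('nose8',60,59),('nose at 3',55,59),('bar flat hooked',54,52),('tab near',59,71),('tab far',77,71),('tab farlow',77,56),('bar push near @8',148.5,48)): print(n,r(x,z))
for c in (240,262,275,310): print(c,g[0:330,c].tolist())
"
```

```text
t 24.38 ch mm [ 42.49  -0.65 200.29] F [-0.19 -0.28 -0.91] open -0.0003
handle tip [276.2, 47.9]
handle root [276.2, 122.4]
wall [276.2, 174.6]
seal8 face [276.2, 186.4]
nose8 [276.3, 215.8]
nose at 3 [276.3, 209.9]
bar flat hooked [276.3, 206.4]
tab near [276.4, 219.1]
tab far [276.4, 240.4]
tab farlow [276.3, 234.0]
bar push near @8 [276.3, 303.8]
240 [132, 131, 131, 131, 132, 132, 131, 132, 132, 132, 132, 130, 132, 131, 132, 131, 132, 131, 133, 131, 132, 132, 132, 131, 132, 132, 132, 132, 132, 132, 133, 130, 132, 173, 222, 222, 213, 188, 212, 221, 220, 222, 224, 226, 226, 226, 225, 225, 225, 226, 225, 225, 225, 225, 224, 224, 223, 224, 224, 225, 225, 225, 225, 225, 225, 225, 225, 225, 224, 223, 223, 223, 223, 223, 223, 223, 223, 224, 224, 225, 225, 225, 224, 224, 223, 222, 223, 222, 221, 222, 222, 222, 223, 222, 223, 222, 222, 221, 221, 221, 221, 221, 221, 221, 222, 222, 222, 223, 223, 223, 223, 222, 222, 221, 221, 221, 220, 219, 219, 219, 219, 218, 218, 219, 219, 218, 219, 220, 219, 219, 220, 220, 219, 219, 219, 220, 220, 220, 220, 219, 219, 219, 219, 219, 218, 218, 218, 218, 218
[... 4822 characters left out ...]
44, 40, 41, 33, 33, 97, 187, 208, 223, 220, 219, 219, 218, 218, 217, 217, 217, 217, 218, 219, 218, 218, 219, 218, 218, 218, 218, 218, 217, 217, 217, 217, 217, 217, 217, 216, 217, 216, 217, 217, 217, 217, 217, 218, 219, 218, 217, 218, 218, 217, 218, 217, 217, 217, 217, 217, 217, 215, 215, 214, 214, 214, 215, 215, 215, 216, 216, 215, 216, 217, 217, 217, 217, 217, 216, 216, 215, 215, 214, 214, 214, 213, 214, 215, 215, 216, 215, 216, 215, 215, 217, 219, 206, 130, 124, 83, 57, 47, 47, 57, 44, 32, 35, 48, 58, 40, 36, 38, 40, 37, 39, 38, 39, 39, 38, 38, 38, 38, 39, 38, 39, 39, 38, 38, 37, 39, 38, 38, 38, 38, 40, 40, 39, 40, 38, 39, 38, 39, 39, 39, 38, 38, 38, 40, 41, 32, 28, 31, 29, 29, 31, 29, 34]
```

```bash
python3 -c "
from h import *
cst();print(manip.sign_off())"
```

```text
t 24.43 ch mm [ 41.95  -0.51 200.02] F [ 0.07  0.02 -0.92] open -0.0001
the job is handed in; nothing more can be done
None
```

The chamber is latched and I have handed the job in (24.4 s of robot time). The cover stopped when it touched the seal, and the loop is hooked under the keeper's nose. The lever is flat past dead centre; I held it at about 15 N for roughly 0.75 s before letting go, and the robot is clear. The final image puts the cover about 4 mm open, within the latched range; that estimate is from edge positions.

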